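# Set the slotted adjuster of an optical attenuator to its mark

## Task

Take the flat screwdriver from its holder, feel gently with its blade for the slot of the adjuster on top of the black attenuator housing, and with the blade seated in the slot turn the adjuster until the dark index line on the silver dial points straight at the long white mark on the housing. Then stand the screwdriver back fully home in its hole in the holder and let go. Press only lightly with the screwdriver (never more than about 30 N), turn the adjuster only with the screwdriver, keep the gripper off the housing, and leave the loose optics on the table where they are.

Things in the scene. Friction and masses are not known exactly. Their poses are not given: they have to be found in the camera images.
- driver_grip (a point): Handle centre of the loose flat screwdriver standing upright in the holder. Black square handle 24 x 24 mm, 80 mm long, flats parallel to the driver's x and y; below it a round steel shank 12 mm across, 60 mm long, then the 10 mm long blade. z runs up the driver. 150 mm long in all, 110 g. In the holder the handle's underside, 40 mm below this point, rests on the block.
- driver_tip (a point): Middle of the lower edge of the screwdriver's blade, 110 mm below the handle's centre; axes as the driver's: x along the blade's 12 mm width, y across its 3 mm thickness.
- unit_screw (a point): Centre of the top of the slotted adjuster, 61 mm above the table: steel head 22 mm across, 5 mm above the silver dial. Slot right across its centre, 5.5 mm wide, 5 mm deep, open at both ends; its direction is not given and is up to 1 rad either way off the dial's index line. Axes are those of the fixed housing and do not turn: z up, the long white mark is on the +x side.
- unit: Black attenuator housing fixed to the table, 92 x 84 mm, 54 mm high, on a 120 x 90 mm foot plate, a 32 mm port on each y side (120 mm over both); origin under its centre, on the table. On top a flush silver dial 60 mm across with a dark index line, fine tick marks, and one long white mark on the housing's +x side.
- dial (a joint): Dial angle in rad, counter-clockwise seen from above, from the long white mark to the dial's dark index line: 0 when the line points at the mark, 0.7 to 1.4 at the start. Dial and slotted head turn as one and stay where left. Turning takes about 0.05 N m; stops at -0.5 and 1.7.
- holder_hole (a point): Centre of the mouth of the screwdriver's hole, in the middle of the top of the fixed aluminium holder block (60 mm along x, 150 mm along y, 75 mm high). Round hole 16 mm across, 72 mm deep, slightly chamfered, z up. Short hex keys lie on the block's two ends, 40 mm and more from the hole, up to 15 mm above its top.
- lens_cell: Loose bystander: black ring 35 mm across, 10 mm high; origin at the centre of its underside.
- lens_case: Loose bystander: white box 55 x 55 x 22 mm; origin at the centre of its underside.
- objective: Loose bystander: brass objective 34 mm across, 45 mm high; origin at the centre of its underside.
- post_stand: Loose bystander: steel post on a round foot 44 mm across, 58 mm high; origin at the centre of its underside.
Things that resemble listed ones, but are neither listed nor needed, are in the scene too. Of the things that look like the part that bears driver_grip, the middle-sized one is meant.

How it is judged:
On the way, in this order (a step that is already met when the one before it is completed fails the run):
1. the screwdriver is lifted out of its holder (z of driver_tip in the frame of holder_hole above 0.005 m), for 0.1 s.
2. the upright blade has dropped into the slot (at least 3 mm deep) (z of driver_tip in the frame of unit_screw below -0.003 m and horizontal distance between driver_tip and unit_screw below 0.006 m and angle between driver_tip's own z axis and vertical below 0.15 rad), for 0.2 s.
3. with the blade still in the slot, the index line is brought to within 0.1 rad of the long white mark (all of step 2 and value of joint dial between -0.1 and 0.1 rad), for 0.2 s.
At the end, for the whole second after the job is handed in: the dial's index line is within 0.1 rad (6 degrees) of the long white mark, and the screwdriver stands upright (within 0.1 rad) and at rest in its holder hole, its tip at least 66 mm below the hole's mouth (handle down on the block), released (value of joint dial between -0.1 and 0.1 rad and horizontal distance between driver_tip and holder_hole below 0.008 m and z of driver_tip in the frame of holder_hole below -0.066 m and angle between driver_tip's own z axis and vertical below 0.1 rad and linear speed of driver below 0.02 m/s); the robot touches nothing.
It fails at once if the screwdriver is pressed on the attenuator with more than 30 N (contact force between driver and unit above 30 N).
It fails at once if the fingers touch the attenuator, its dial or its adjuster (contact force between the fingers and unit above 0.5 N).
It fails at once if the arm or gripper body touches the attenuator (contact force between the arm and unit above 0.5 N).
It fails at once if a loose bystander is moved by more than 15 mm (distance of any of lens_cell, lens_case, objective, post_stand from where it was at the start of the episode above 0.015 m).
It also fails if it takes over 72 s, if anything falls off the work surface, if the arm or the gripper's body presses on something with over 40 N, if the wrist force passes 120 N, or if a joint passes its speed limit or range.

## Robot

A 6-joint arm with a two-finger parallel gripper is mounted at the origin on the work surface. World frame = base frame: x ahead of the robot, y to its left, z up, the work surface at z = 0. Lengths are in m, angles in rad, forces in N, time in s.
With the tool pointing down it reaches from about 0.3 to 0.775 m from the base axis. Payload 14.6 kg.
Tool frame: the origin (TCP) lies midway between the tips of the shut fingers; the grasp point (between the pads) lies 19 mm behind it; z points along the fingers, y is the direction in which the jaws open and shut (so a half turn about z gives the same grasp; the last joint's range is limited). The gripper opens to 94 mm and grips with 3 to 60 N. Pads are 16 mm wide; open, the fingers measure 119 mm over their backs; the gripper's body (75 mm by 177 mm) begins 78 mm behind the grasp point.
Start: joints at [-1.361, 0.3, 1.521, -0, 1.321, -0.067], TCP at [0.15, -0.529, 0.205] pointing down, gripper open.
Joint ranges: [-3.03, 3.03], [-0.79, 2.21], [0.23, 2.52], [-1.04, 4.18], [0, 3.07], [-2.55, 2.55]. Speed limits (rad/s): [2.22, 2.22, 2.57, 3.14, 3.14, 3.14].

## Interface

Orientations are given as [roll, pitch, yaw] about the fixed x, y, z axes, in that order (R = Rz(yaw) Ry(pitch) Rx(roll)).
In Python, from station import readout, imaging, job gives the robot as it stands.
- The arm moves only by the tool arm_command, never from a script. Its argument "increments" is a list of rows, each an object with "gripper": the opening, from 0 (shut) to 1 (fully open); "slide": the shift along the world's x, y, z in m, a list of three; "yaw": the turn about the world's z in rad. A call has 1 to 8 rows; each row is the pose to reach, as a shift and turn from the pose commanded when the call began; what a row does not reach only later rows make up. A row lasts 1/8 s, in which the tool goes at most 62.5 mm and 10.7 degrees, less where a joint would pass 70% of its speed; a pose out of reach is approached as far as the arm can. A call with a gripper value outside its range is refused whole. The fingers move at their own pace and stop on an object; "grip_force" is the grip in N (left out, the last holds). Time passes only in rows, so rows that repeat a pose let the fingers close. It gives the time, the measured TCP pose, the force and the opening at its end, in the units of the state.
- readout.get_obs(): the state, without advancing time (a new reading comes with each control period).
- imaging.camera(name): name is "scene" or "top" or "wrist"; returns a dict with "color" (400x640x3 uint8, red, green, blue), "mtx" (3x3 intrinsics, pixels), "rvec" (rotation vector, rad) and "tvec" (3), from world to camera coordinates, as OpenCV has them. Camera axes: x right, y down, z forward; pixel columns grow to the right and rows downward; lengths in m; the calibration is good to about 2 mm. A picture is of the moment at which its call begins. There is no depth.
- job.hand_in(): hands the job in, once; it reports no verdict.
The state is a dict: "time_s": time; "qpos": joint angles; "joint_vel": joint speeds; "tau": joint torques, N m; "ee_pos": TCP position; "eef_rot": TCP orientation; "force": force on the tool from outside, world axes, zero at the start; "moment": the same for the moment, N m; "grip_width": finger opening in m.
Only numpy, scipy, OpenCV 4.12 (cv2) and the standard library are available. Lean on these libraries where they do the work, as an engineer would, in place of code of your own. Each camera call takes 0.05 s, during which the arm holds its last target. There are 200 camera calls.

## Working session

There is one attempt and no reset: what is moved stays moved. The work goes in short steps, Python scripts to look and compute and a tool call to move; the robot and the scene stay as the last step left them, time stands still between calls to the robot, and variables do not carry over. Pictures are saved under pics/ and viewed, about 8 in all and at most 12, crops included, and the job is handed in when it is done.

Besides the shell and the picture viewer there is one more tool, called after "Request:" by a JSON object that holds its "api" and its "payload", one argument or row to a line. arm_command: Moves the arm, as the interface text tells. Its arguments: {"type":"object","properties":{"increments":{"type":"array","items":{"type":"object","properties":{"gripper":{"type":"number"},"slide":{"type":"array","items":{"type":"number"}},"yaw":{"type":"number"}}}},"grip_force":{"type":"number"}},"required":["increments"]}

```bash
mkdir -p pics
cat > h.py <<'E'
import numpy as np, cv2
from station import readout, imaging, job
def cam(n,save=None):
    c=imaging.camera(n); 
    if save: cv2.imwrite('pics/'+save+'.png',c['color'][:,:,::-1]); np.savez('pics/'+save+'.npz',**c)
    return c
def load(s): return dict(np.load('pics/'+s+'.npz'))
def plane(c,uv,z):
    R=cv2.Rodrigues(np.array(c['rvec'],float))[0]; t=np.array(c['tvec'],float).ravel()
    o=-R.T@t; p=np.array(uv,float).reshape(-1,2)
    d=np.c_[p,np.ones(len(p))]@np.linalg.inv(c['mtx']).T@R
    return o+d*((z-o[2])/d[:,2])[:,None]
def proj(c,P): return cv2.projectPoints(np.array(P,float).reshape(-1,1,3),np.array(c['rvec'],float),np.array(c['tvec'],float),np.array(c['mtx'],float),None)[0].reshape(-1,2)
E
python3 - <<'E'
from h import *
a=cam('top','top0');b=cam('scene','scene0');w=cam('wrist','wrist0')
for c in (a,b,w):
    R=cv2.Rodrigues(np.array(c['rvec'],float))[0];print(-R.T@np.array(c['tvec']).ravel(),R[2],c['mtx'][0,0])
print(readout.get_obs())
E
```

```text
[ 0.37245828 -0.02846686  1.17047023] [ 0.14895345  0.0094934  -0.98879864] 397.7983736258331
[ 1.02878595 -0.80377036  0.71212105] [-0.44424059  0.708831   -0.54791324] 460.2954617834708
[ 0.21326338 -0.51029462  0.38287983] [-0.22107843 -0.06279769 -0.97323213] 318.63057729330035
{'time_s': 0.15, 'qpos': array([-1.36059198e+00,  3.00330473e-01,  1.52142663e+00,  5.87440372e-06,
        1.32073594e+00, -6.65853035e-02]), 'joint_vel': array([ 6.94789216e-04, -1.46087068e-03, -8.87819762e-04, -6.41513972e-05,
       -4.59778154e-04, -1.77639571e-04]), 'tau': array([ 1.97191563e-03, -5.31958222e+01, -3.52823532e+01,  7.07976613e-02,
        2.35731719e-02, -9.22463164e-05]), 'ee_pos': array([ 0.15026135, -0.52886243,  0.20502882]), 'eef_rot': array([-3.14069464e+00, -6.55860017e-05,  2.76788166e-01]), 'force': array([-0.1702821 , -0.17537457, -0.54016228]), 'moment': array([ 0.02542644,  0.02164492, -0.01123008]), 'grip_width': 0.09391880590823488}
```

View pics/top0.png

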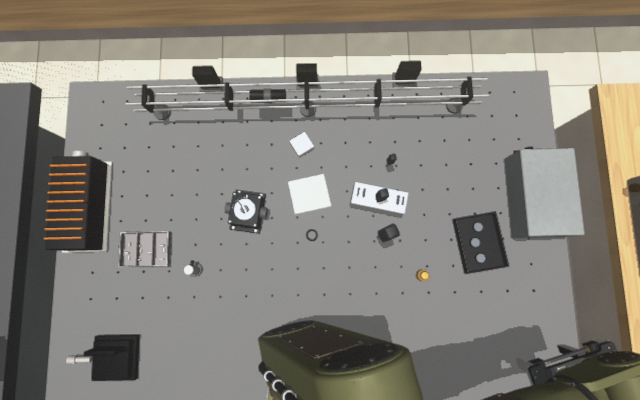

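View pics/scene0.png

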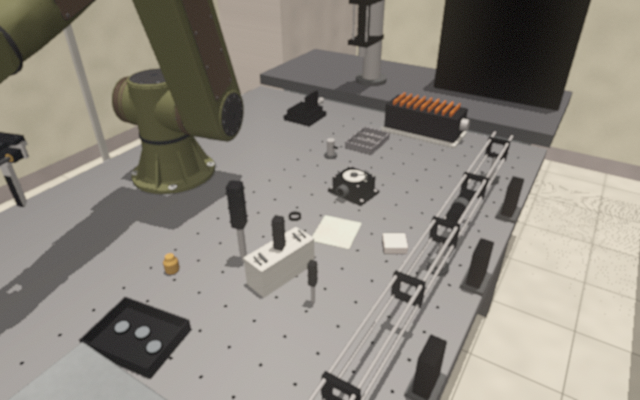

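Top view: the holder is at about (380,198), with the driver handle at (382,195). The large look-alike is at (388,233) and the small one at (391,160). The housing is at (247,210). The scene view confirms the middle-sized driver is the one in the block.

Run:
```python
from h import *
c=load('top0');im=c['color']
A=cv2.resize(im[175:245,345:425,::-1],None,fx=5,fy=5,interpolation=cv2.INTER_CUBIC)
B=cv2.resize(im[175:245,210:290,::-1],None,fx=5,fy=5,interpolation=cv2.INTER_CUBIC)
cv2.imwrite('pics/crop0.png',np.hstack([A,B]))
# holder top: bright region
m=(im.min(2)>165).astype(np.uint8);m[:,:345]=0;m[:,415:]=0;m[:178]=0;m[222:]=0
m=cv2.morphologyEx(m,cv2.MORPH_CLOSE,np.ones((9,9)))
k=max(cv2.findContours(m,0,1)[0],key=cv2.contourArea)
r=cv2.minAreaRect(k);bp=cv2.boxPoints(r);P=plane(c,bp,.075)
print(r);print(P,np.linalg.norm(P[0]-P[1]),np.linalg.norm(P[1]-P[2]),P.mean(0))
print(plane(c,[(382,195)],.155),plane(c,[(247,210),(244,209)],.056))
# silver dial
m=(im.min(2)>150).astype(np.uint8);m[:,:225]=0;m[:,270:]=0;m[:190]=0;m[232:]=0
k=max(cv2.findContours(m,0,1)[0],key=cv2.contourArea);print(cv2.minEnclosingCircle(k),cv2.fitEllipse(k))
print(plane(c,[cv2.fitEllipse(k)[0]],.054))
```

```text
((379.6346435546875, 197.32693481445312), (55.10862731933594, 21.96500587463379), 11.309932708740234)
[[ 0.53284189 -0.11689634  0.075     ]
 [ 0.59360016 -0.13092926  0.075     ]
 [ 0.55967273 -0.28028285  0.075     ]
 [ 0.49953397 -0.26514335  0.075     ]] 0.06235775822851381 0.15315862651657328 [ 0.54641219 -0.19831295  0.075     ]
[[ 0.53950674 -0.19244093  0.155     ]] [[0.52082552 0.17473556 0.056     ]
 [0.52385709 0.18326684 0.056     ]]
((244.0, 207.0), 12.369417190551758) ((244.24014282226562, 208.45901489257812), (19.84250259399414, 22.511714935302734), 22.771207809448242)
[[0.52566338 0.18297561 0.054     ]]
```

View pics/crop0.png

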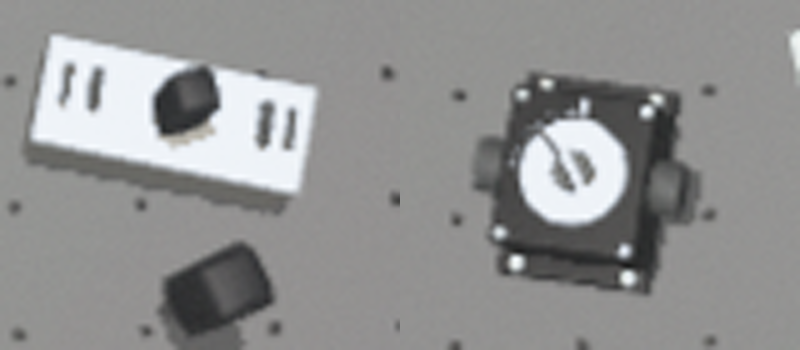

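Request:
{"api": "arm_command", "payload": {
  "increments": [
    {"slide": [0,0,0.06]},
    {"slide": [0.04,0.03,0.115]},
    {"slide": [0.08,0.07,0.115]},
    {"slide": [0.13,0.11,0.115]},
    {"slide": [0.18,0.15,0.115]},
    {"slide": [0.23,0.19,0.115]},
    {"slide": [0.27,0.23,0.115]},
    {"slide": [0.31,0.27,0.115]}
  ]
}}

```text
invalid input
```

Request:
{"api": "arm_command", "payload": {
  "increments": [
    {"slide": [0.04,0.03,0]},
    {"slide": [0.08,0.06,0]},
    {"slide": [0.08,0.06,0]},
    {"slide": [0.08,0.06,0]}
  ]
}}

```text
invalid input
```

Run:
```python
from h import *
c=cam('wrist','w1');o=readout.get_obs();print(o['ee_pos'],o['eef_rot'],o['force'],o['time_s'])
print(proj(c,[(.546,-.198,.075),(.546,-.198,.155)]))
```

```text
[ 0.15026887 -0.52893307  0.20512531] [-3.14096131e+00 -6.33866284e-05  2.76766173e-01] [ 0.32600307  0.01004187 -0.0202697 ] 0.2
[[  -1.8863282  -519.44747291]
 [-197.4594386  -908.48353246]]
```

View pics/w1.png

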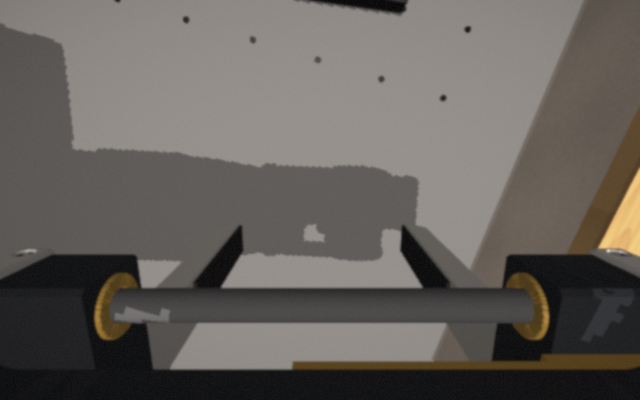

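The move was refused, probably because every row needs all its fields. The picture only shows the fingers over the bare table.

Request:
{"api": "arm_command", "payload": {
  "grip_force": 25,
  "increments": [
    {"gripper": 1,"yaw": 0,"slide": [0,0,0.06]},
    {"gripper": 1,"yaw": 0,"slide": [0.03,0.03,0.115]},
    {"gripper": 1,"yaw": 0,"slide": [0.07,0.07,0.115]},
    {"gripper": 1,"yaw": 0,"slide": [0.11,0.11,0.115]},
    {"gripper": 1,"yaw": 0,"slide": [0.15,0.15,0.115]},
    {"gripper": 1,"yaw": 0,"slide": [0.19,0.19,0.115]},
    {"gripper": 1,"yaw": 0,"slide": [0.23,0.23,0.115]},
    {"gripper": 1,"yaw": 0,"slide": [0.27,0.27,0.115]}
  ]
}}

```text
time_s: 1.2
ee_pos: [0.4213, -0.2575, 0.3205]
eef_rot: [3.141, -0.0, 0.277]
force: [0.5, -0.7, -0.4]
grip_width: 0.0936
```

Request:
{"api": "arm_command", "payload": {
  "increments": [
    {"gripper": 1,"yaw": 0,"slide": [0.03,0.025,0]},
    {"gripper": 1,"yaw": 0,"slide": [0.05,0.05,0]},
    {"gripper": 1,"yaw": 0,"slide": [0.05,0.05,0]},
    {"gripper": 1,"yaw": 0,"slide": [0.05,0.05,0]}
  ]
}}

```text
time_s: 1.7
ee_pos: [0.4699, -0.2095, 0.3204]
eef_rot: [-3.142, 0.0, 0.277]
force: [0.1, -0.4, -1.3]
grip_width: 0.0938
```

Run:
```python
from h import *
c=cam('wrist','w2');o=readout.get_obs();print(o['ee_pos'],o['eef_rot'],o['force'],o['time_s'])
print(proj(c,[(.546,-.198,.075),(.546,-.198,.155)]))
```

```text
[ 0.46982264 -0.20968612  0.32046477] [3.14151501e+00 1.06320493e-04 2.76093055e-01] [ 0.55643975  0.02022837 -0.14236778] 1.75
[[329.20436834 114.80787855]
 [331.13235196 112.82778278]]
```

View pics/w2.png

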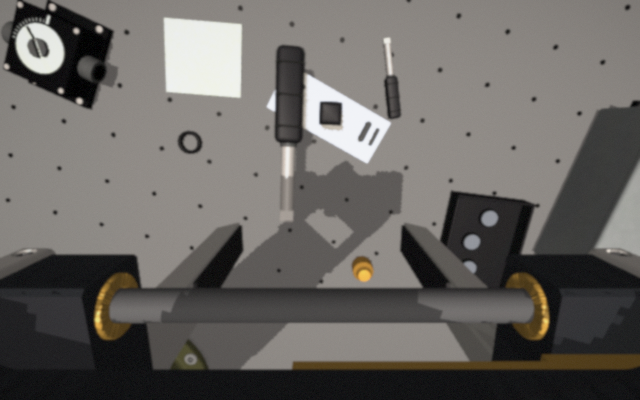

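The wrist view shows the handle top at (331,113), exactly where predicted and nearly square to the image. The big look-alike stands at (287,215) up to (290,45), close to the holder.

Run:
```python
from h import *
c=load('w2');im=c['color'];t=load('top0');s=load('scene0')
m=(im.max(2)<75).astype(np.uint8);m2=np.zeros_like(m);m2[92:132,312:350]=m[92:132,312:350]
k=max(cv2.findContours(m2,0,1)[0],key=cv2.contourArea);r=cv2.minAreaRect(k);print(r)
P=plane(c,cv2.boxPoints(r),.155);d=np.diff(P,axis=0);print(P.mean(0),np.linalg.norm(d,axis=1),np.arctan2(d[:,1],d[:,0]))
b=plane(c,[(287,217)],0)[0];print('big base',b)
for h in (.15,.2,.25,.3): print(h,proj(c,b+[0,0,h]),proj(t,b+[0,0,h]),proj(s,b+[0,0,h]))
print('big scene base',plane(s,[(243,262)],0)[0])
print('small base', plane(c,[(387,42),(394,116)],0), plane(s,[(313,302)],0))
k=(im.min(2)>150).astype(np.uint8)
g=cv2.cvtColor(im,cv2.COLOR_RGB2GRAY);print(cv2.resize(g[88:138:2,310:354:2],None,fx=1,fy=1))
```

```text
((330.0, 113.5), (21.0, 20.0), 90.0)
[ 0.54495416 -0.19707723  0.155     ] [0.02067436 0.02113847 0.02097974] [-1.29383045 -2.85117254  1.84770461]
big base [ 3.74854541e-01 -1.78068148e-01  5.55111512e-17]
0.15 [[273.69990373 253.68490946]] [[378.88465701 259.52320078]] [[220.93254196 192.25375807]]
0.2 [[266.60675356 273.24954767]] [[381.92842547 259.41532363]] [[218.10870643 173.17833957]]
0.25 [[257.01039827 299.71863614]] [[385.30325607 259.29571298]] [[215.12814663 153.04422587]]
0.3 [[243.30183725 337.53019102]] [[389.06626823 259.16234442]] [[211.97744273 131.76076419]]
big scene base [ 0.44770154 -0.21124987  0.        ]
small base [[ 6.68453322e-01 -2.51052216e-01  0.00000000e+00]
 [ 5.73460794e-01 -2.94163757e-01  5.55111512e-17]] [[ 0.65365523 -0.23254965  0.        ]]
[[242 242 242 242 242 242 242 242 241 240 228 191 156 142 142 141 140 141
  140 141 141 141]
 [243 243 243 242 242 242 243 242 243 243 242 239 224 174 146 142 140 141
  141 141 140 141]
 [243 243 243 242 242 243 243 242 243 242 243 242 242 234 211 166 143 140
  140 142 141 139]
 [242 242 243 243 243 243 243
[... 1317 characters left out ...]
0  41  41  43  40  85 191 239
  243 244 243 243]
 [243 243 243 243 231 161 111 107 106 104 100  90  83  83  72 115 210 242
  243 243 243 243]
 [244 243 243 243 243 235 199 181 181 181 181 178 176 173 170 173 202 239
  242 243 243 243]
 [243 243 243 243 243 243 234 216 203 194 190 189 193 192 190 194 214 241
  243 243 243 243]
 [233 242 243 243 244 243 243 237 239 235 230 224 232 227 215 229 231 243
  243 243 243 243]
 [152 218 238 243 243 243 243 243 243 243 243 242 243 242 242 242 243 243
  243 243 243 243]
 [ 93 124 179 222 240 243 243 243 243 243 243 243 243 244 244 243 243 244
  243 243 243 243]
 [ 92 109 140 151 194 232 242 243 243 243 243 243 243 243 243 243 243 243
  243 243 244 244]]
```

Run:
```python
from h import *
c=load('w2');t=load('top0');s=load('scene0')
R=cv2.Rodrigues(c['rvec'])[0];o=-R.T@c['tvec'].ravel();print('cam',o,'nadir',proj(c,[o[0],o[1],0]))
for px in [(290,50),(288,140),(287,217),(387,42),(394,116)]:
  for z in (0.01,.1,.2):
    p=plane(c,[px],z); print(px,p.round(3),proj(t,p).round(),proj(s,p).round())
# triangulate: big handle top
def tri(ca,pa,cb,pb):
    M=lambda c:c['mtx']@np.c_[cv2.Rodrigues(c['rvec'])[0],c['tvec'].ravel()]
    X=cv2.triangulatePoints(M(ca),M(cb),np.array(pa,float),np.array(pb,float));X=(X[:3]/X[3]).ravel()
    return X,proj(ca,X),proj(cb,X)
print(tri(t,(390,231),s,(235,184))); print(tri(t,(391,157),s,(312,264)))
```

```text
cam [ 0.53296742 -0.19072941  0.49826088] nadir [[320.9917408  123.24248816]]
(290, 50) [[ 0.618 -0.121  0.01 ]] [[349. 177.]] [[326. 262.]]
(290, 50) [[ 0.602 -0.134  0.1  ]] [[356. 176.]] [[317. 231.]]
(290, 50) [[ 0.585 -0.148  0.2  ]] [[366. 174.]] [[305. 194.]]
(288, 140) [[ 0.496 -0.15   0.01 ]] [[360. 218.]] [[275. 251.]]
(288, 140) [[ 0.503 -0.157  0.1  ]] [[366. 212.]] [[273. 223.]]
(288, 140) [[ 0.51  -0.166  0.2  ]] [[374. 204.]] [[271. 187.]]
(287, 217) [[ 0.378 -0.178  0.01 ]] [[372. 259.]] [[229. 241.]]
(287, 217) [[ 0.407 -0.181  0.1  ]] [[377. 248.]] [[233. 215.]]
(287, 217) [[ 0.438 -0.183  0.2  ]] [[383. 233.]] [[239. 182.]]
(387, 42) [[ 0.666 -0.25   0.01 ]] [[392. 161.]] [[313. 306.]]
(387, 42) [[ 0.641 -0.239  0.1  ]] [[394. 162.]] [[305. 266.]]
(387, 42) [[ 0.614 -0.227  0.2  ]] [[397. 162.]] [[295. 217.]]
(394, 116) [[ 0.573 -0.292  0.01 ]] [[408. 191.]] [[264. 302.]]
(394, 116) [[ 0.565 -0.273  0.1  ]] [[408. 188.]] [[264. 262.]]
(394, 116) [[ 0.557 -0.253  0.2  ]] [[409. 184.]] [[263. 215.]]
(array([ 0.44252612, -0.19979682,  0.20506778]), array([[390.00219544, 231.0022953 ]]), array([[235.00273449, 183.99986435]]))
(array([ 0.65274104, -0.23069164,  0.1033746 ]), array([[391.2021677 , 157.24956927]]), array([[312.33190128, 263.95261777]]))
```

The top and scene views had the two look-alikes standing on their blades, but the wrist view doesn't fit that. They seem to have toppled since, so I'm checking with a fresh scene picture.

Run:
```python
from h import *
s=cam('scene','s1');t=cam('top','t1')
A=cv2.resize(s['color'][200:330,180:360,::-1],None,fx=3,fy=3,interpolation=cv2.INTER_CUBIC)
B=t['color'][150:280,330:430,::-1];B=cv2.resize(B,None,fx=2.5,fy=3,interpolation=cv2.INTER_CUBIC)
cv2.imwrite('pics/c1.png',np.hstack([A,B]))
```

```text
(no output)
```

View pics/c1.png

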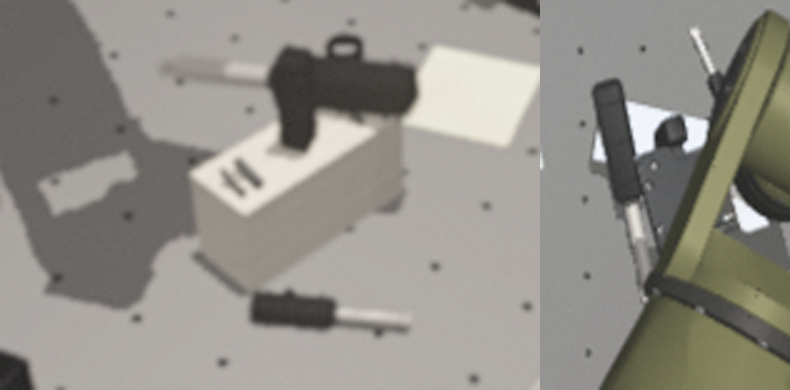

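The large look-alike fell over onto the +y end of the block, and its handle lies about 20 mm beside ours. The small one lies on the table. I'll grip with the jaws turned 90°, so no finger goes into that gap.

Request:
{"api": "arm_command", "payload": {
  "increments": [
    {"gripper": 0.6,"yaw": 0.18,"slide": [0.02,0.003,0]},
    {"gripper": 0.6,"yaw": 0.36,"slide": [0.04,0.006,0]},
    {"gripper": 0.6,"yaw": 0.54,"slide": [0.06,0.01,0]},
    {"gripper": 0.6,"yaw": 0.72,"slide": [0.076,0.012,0]},
    {"gripper": 0.6,"yaw": 0.9,"slide": [0.076,0.012,0]},
    {"gripper": 0.6,"yaw": 1.08,"slide": [0.076,0.012,0]},
    {"gripper": 0.6,"yaw": 1.26,"slide": [0.076,0.012,0]},
    {"gripper": 0.6,"yaw": 1.44,"slide": [0.076,0.012,0]}
  ]
}}

```text
time_s: 2.85
ee_pos: [0.5459, -0.1978, 0.3205]
eef_rot: [-3.142, 0.0, 1.722]
force: [-0.4, -0.0, -0.0]
grip_width: 0.0566
```

Request:
{"api": "arm_command", "payload": {
  "increments": [
    {"gripper": 0.6,"yaw": 0.13,"slide": [0,0,-0.05]},
    {"gripper": 0.6,"yaw": 0.13,"slide": [0,0,-0.1]},
    {"gripper": 0.6,"yaw": 0.13,"slide": [0,0,-0.13]},
    {"gripper": 0.6,"yaw": 0.13,"slide": [0,0,-0.13]},
    {"gripper": 0.6,"yaw": 0.13,"slide": [0,0,-0.13]}
  ]
}}

```text
time_s: 3.48
ee_pos: [0.5467, -0.1976, 0.1922]
eef_rot: [3.14, 0.001, 1.846]
force: [0.1, -0.6, 0.8]
grip_width: 0.0562
```

Run:
```python
from h import *
c=cam('wrist','w3');s=cam('scene','s2');o=readout.get_obs();print(o['ee_pos'],o['eef_rot'],o['qpos'],o['time_s'])
A=c['color'][:,:,::-1];B=cv2.resize(s['color'][150:300,200:360,::-1],None,fx=2.6,fy=2.6)
B=cv2.copyMakeBorder(B,0,400-B.shape[0],0,0,0) if B.shape[0]<400 else B[:400]
cv2.imwrite('pics/c2.png',np.hstack([A[:,100:480],B]))
```

```text
[ 0.54679994 -0.1974944   0.19222205] [3.13957813e+00 1.67070058e-03 1.84651008e+00] [-4.09589235e-01  3.78650717e-01  1.44723576e+00 -1.91268298e-05
  1.31308908e+00 -6.85299817e-01] 3.575
```

View pics/c2.png

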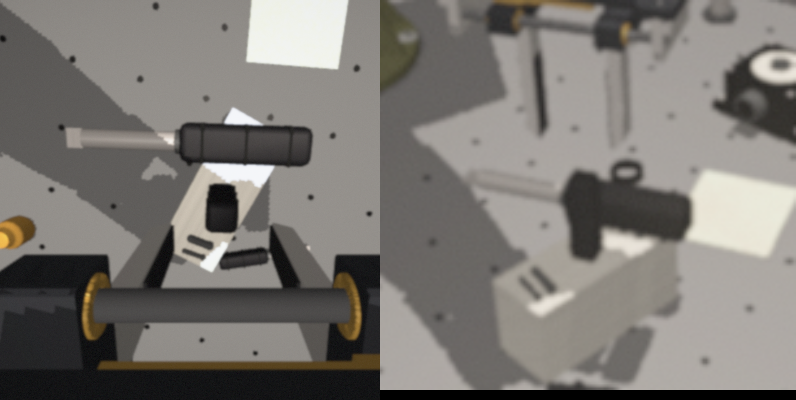

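The handle at column 221 is centred between the fingers (155 and 290) and square to the jaws. Next: descend and grip.

Request:
{"api": "arm_command", "payload": {
  "grip_force": 25,
  "increments": [
    {"gripper": 0.6,"yaw": 0,"slide": [-0.001,0,-0.045]},
    {"gripper": 0.6,"yaw": 0,"slide": [-0.001,0,-0.087]},
    {"gripper": 0.6,"yaw": 0,"slide": [-0.001,0,-0.087]},
    {"gripper": 0.1,"yaw": 0,"slide": [-0.001,0,-0.087]},
    {"gripper": 0.1,"yaw": 0,"slide": [-0.001,0,-0.087]},
    {"gripper": 0.1,"yaw": 0,"slide": [-0.001,0,-0.087]},
    {"gripper": 0.1,"yaw": 0,"slide": [-0.001,0,-0.087]}
  ]
}}

```text
time_s: 4.45
ee_pos: [0.5456, -0.1971, 0.1042]
eef_rot: [3.141, 0.001, 1.847]
force: [-0.3, 0.8, 4.6]
grip_width: 0.0239
```

Run:
```python
from h import *
c=load('w2');im=c['color']
o=readout.get_obs();print(o['ee_pos'],o['eef_rot'],o['force'],o['moment'],o['grip_width'])
```

```text
[ 0.54562561 -0.19714222  0.10423552] [3.14063452e+00 7.05125920e-04 1.84684292e+00] [-0.32138029  0.7804529   4.5550133 ] [ 0.14020448  0.02453493 -0.00496177] 0.023871076357472022
```

Request:
{"api": "arm_command", "payload": {
  "increments": [
    {"gripper": 0.1,"yaw": 0,"slide": [0,0,0.03]},
    {"gripper": 0.1,"yaw": 0,"slide": [0,0,0.07]},
    {"gripper": 0.1,"yaw": 0,"slide": [0,0,0.11]},
    {"gripper": 0.1,"yaw": 0,"slide": [0,0,0.15]},
    {"gripper": 0.1,"yaw": 0,"slide": [0,0.03,0.16]},
    {"gripper": 0.1,"yaw": 0,"slide": [0,0.07,0.16]},
    {"gripper": 0.1,"yaw": 0,"slide": [0,0.11,0.16]},
    {"gripper": 0.1,"yaw": 0,"slide": [0,0.15,0.16]}
  ]
}}

```text
time_s: 5.45
ee_pos: [0.545, -0.0458, 0.2634]
eef_rot: [-3.141, -0.0, 1.847]
force: [0.6, 0.2, -1.0]
grip_width: 0.0239
```

Request:
{"api": "arm_command", "payload": {
  "increments": [
    {"gripper": 0.1,"yaw": 0,"slide": [0,0.04,0]},
    {"gripper": 0.1,"yaw": 0,"slide": [0,0.08,0]},
    {"gripper": 0.1,"yaw": 0,"slide": [0,0.11,0]},
    {"gripper": 0.1,"yaw": 0,"slide": [0,0.11,0]},
    {"gripper": 0.1,"yaw": 0,"slide": [0,0.11,0]},
    {"gripper": 0.1,"yaw": 0,"slide": [0,0.11,0]}
  ]
}}

```text
time_s: 6.2
ee_pos: [0.5453, 0.062, 0.2634]
eef_rot: [-3.141, 0.0, 1.846]
force: [0.3, -0.2, -0.9]
grip_width: 0.0235
```

Run:
```python
from h import *
c=cam('wrist','w4');s=cam('scene','s4');t=cam('top','t4');o=readout.get_obs();print(o['ee_pos'],o['eef_rot'],o['force'],o['grip_width'],o['time_s'])
tip=o['ee_pos']+[0,0,-.0992];print('tip',tip)
q=proj(s,tip)[0].round().astype(int);u=proj(c,[(.5257,.183,.058)])[0].round().astype(int);ut=proj(c,tip)[0];print(q,u,ut)
A=cv2.resize(s['color'][q[1]-60:q[1]+20,q[0]-40:q[0]+40,::-1],(400,400),interpolation=cv2.INTER_CUBIC)
y0=max(u[1]-50,0);B=cv2.resize(c['color'][y0:y0+100,u[0]-50:u[0]+50,::-1],(400,400),interpolation=cv2.INTER_CUBIC);print(y0)
cv2.imwrite('pics/c4.png',np.hstack([A,B]))
```

```text
[0.54533095 0.0623335  0.26347078] [3.14158594e+00 5.05105839e-05 1.84592074e+00] [ 0.13218574  0.3334153  -1.15485419] 0.024018315956805942 6.35
tip [0.54533095 0.0623335  0.16427078]
[339 161] [334  73] [322.0004282 199.7090435]
23
```

View pics/c4.png

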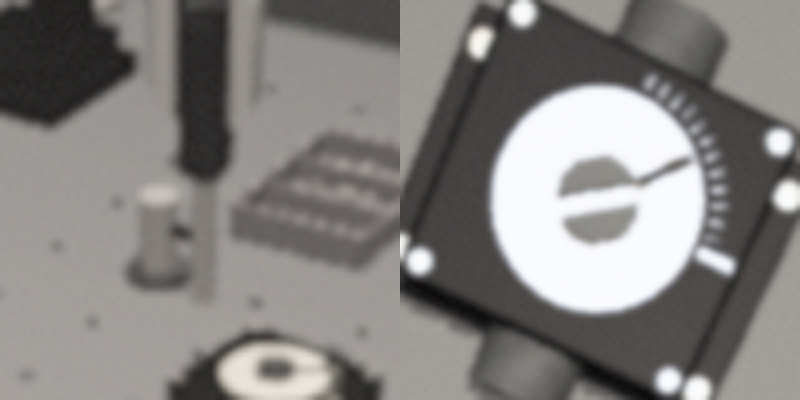

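The wrist crop (8th picture) shows the dial, with the index line at crop (665,170), the white mark at (715,262) and a bright slot across the head at about (600,203). I'll measure these, and the blade's visible width.

Run:
```python
from h import *
c=load('w4');s=load('s4')
g=cv2.cvtColor(c['color'],cv2.COLOR_RGB2GRAY);G=cv2.resize(g[23:123,284:384],None,fx=8,fy=8,interpolation=cv2.INTER_CUBIC)
def px(p): p=np.array(p,float).reshape(-1,2); return (p+.5)/8-.5+[284,23]
# dial ellipse
m=(G>190).astype(np.uint8); k=max(cv2.findContours(m,0,1)[0],key=cv2.contourArea); h=cv2.convexHull(k)
dc=plane(c,px(h),.054); (x,y),r=cv2.minEnclosingCircle(dc[:,:2].astype(np.float32)); e=cv2.fitEllipse(dc[:,:2].astype(np.float32)*1000);print('dial',x,y,r,e)
C=np.array(e[0])/1000
# head: gray halves
hull=np.zeros_like(m);cv2.fillPoly(hull,[h],1);hull=cv2.erode(hull,np.ones((9,9)))
d=((G<190)&(hull>0)).astype(np.uint8)
for k in cv2.findContours(d,0,1)[0]:
    if cv2.contourArea(k)<150: continue
    P=plane(c,px(k),.061)[:,:2]; mu=P.mean(0); print('blob',cv2.contourArea(k),mu, 'ctr crop',k.reshape(-1,2).mean(0)/2+[400,0], np.linalg.norm(np.ptp(P,0)))
# polar profiles at z=.054 (index line r=16..27mm; mark 32..39)
R=lambda r,a,z:np.c_[C[0]+r*np.cos(a),C[1]+r*np.sin(a),np.full(len(a),z)]
a=np.arange(-np.pi,np.pi,.01)
samp=lambda P:cv2.remap(g.astype(np.float32),proj(c,P).astype(np.float32)[:,None],None,cv2.INTER_LINEAR).ravel()
idx=sum(samp(R(r,a,.054)) for r in np.arange(.016,.026,.002));print('index a',a[idx.argmin()])
mk=sum(samp(R(r,a,.054)) for r in np.arange(.036,.04,.001))/4; 
print('mark', [(round(v,2),int(q)) for v,q in zip(a[::5],mk[::5]) if q>120])
# slot: bright direction through head centre at z=.061
Hc=None
for dx in (0,):
    b=np.arange(0,np.pi,.02)
    sl=sum(samp(R(r*np.ones(1)[0],b,.061))+samp(R(-r,b,.061)) for r in np.arange(.004,.0095,.001));print('slot',b[sl.argmax()])
u=proj(c,[[.5453-.018*0,.0623,.1643]])[0]
print('wrist blade rows'); 
for row in range(170,212,3): print(row,g[row,302:344])
gs=cv2.cvtColor(s['color'],cv2.COLOR_RGB2GRAY)
for row in range(140,164,2): print(row,gs[row,328:352])
```

```text
dial 0.5243495106697083 0.1835642158985138 0.030433645471930504 ((524.3220825195312, 183.66162109375), (60.41811752319336, 60.44828796386719), 43.95936584472656)
blob 7050.0 [0.5269344  0.17715339] ctr crop [601.10429448 223.77300613] 0.022764755617556975
blob 9942.5 [0.52938569 0.19121881] ctr crop [623.68110919 174.90901213] 0.039474268722762336
index a 0.6784073464101255
mark [(np.float64(-0.24), 139), (np.float64(-0.19), 277), (np.float64(-0.14), 290), (np.float64(-0.09), 158)]
slot 0.42
wrist blade rows
170 [104 104 103 103 101 101 103 102 103 103 104 103 106 112 125 135 147 151
 152 155 161 160 158 158 160 159 159 159 160 159 159 160 158 161 160 159
 158 158 159 159 159 161]
173 [105 103 104 102 102 103 102 104 103 102 102 104 103 104 102 103 106 106
 108 118 136 151 158 159 160 159 159 160 159 160 158 159 158 160 158 158
 155 149 140 130 126 133]
176 [104 102 103 103 103 103 102 105 101 105 104 104 103 102 102 104 103 103
 103 105 110 116 120 123 122 120 113 116 123 126 123 120 114 115 120 123
 117 108 104 102 102 103]
179 [171 168 165 161 157 150 150 149 145 143 142 138 136 1
[... 2413 characters left out ...]
 121 121 128 140 139 131 125 126 124 127 141 151 156 153
 151 150 149 143 137 134]
152 [123 127 128 126 121 116 117 124 128 126 126 126 124 127 142 152 156 157
 156 156 155 156 157 156]
154 [118 125 123 124 118 112 107 104 106 115 124 127 124 130 142 154 157 155
 156 156 156 156 155 157]
156 [ 91  98  98  98  94  86  80  80  92 111 123 126 127 129 144 154 156 156
 155 156 156 156 155 155]
158 [ 96  98  99  98  98  98 102 111 124 129 126 125 126 133 146 157 157 156
 157 157 156 157 156 155]
160 [155 155 154 154 154 154 154 154 149 140 132 129 131 136 149 154 156 157
 157 156 148 140 140 148]
162 [160 158 158 159 159 158 158 159 157 154 151 152 150 151 155 157 157 157
 157 156 149 139 134 144]
```

```bash
cat > dial.py <<'E'
from h import *
def analyse(c,C):
    g=cv2.cvtColor(c['color'],cv2.COLOR_RGB2GRAY)
    # rectified views (1 px = 0.1 mm) at head-top plane
    def rect(z,n=400):
        X,Y=np.meshgrid(np.arange(-n,n)*1e-4+C[0],np.arange(-n,n)*1e-4+C[1])
        P=proj(c,np.c_[X.ravel(),Y.ravel(),np.full(X.size,z)]).astype(np.float32).reshape(2*n,2*n,2)
        return cv2.remap(g,P,None,cv2.INTER_LINEAR)
    H=rect(.061,400); rr=np.hypot(*np.meshgrid(np.arange(-400,400),np.arange(-400,400)))
    d=((H<190)&(rr<125)).astype(np.uint8)
    return rect(.054),H,d
if __name__=='__main__':
    c=load('w4');D,H,d=analyse(c,(.5243,.1836))
    cv2.imwrite('pics/r4.png',np.hstack([cv2.flip(D,0),cv2.flip(H,0)])[::2,::2])
    E=cv2.Canny(cv2.GaussianBlur(H,(0,0),6),20,40)
    n,l,st,ce=cv2.connectedComponentsWithStats(d)
    for i in range(1,n):
        if st[i,4]>2000:
            k=cv2.findContours((l==i).astype(np.uint8),0,1)[0][0].reshape(-1,2)-400
            print(st[i],(ce[i]-400)/10)
            # straight slot edge: contour points inside r<80
            e=k[np.hypot(*k.T)<75]; vx,vy,x,y=cv2.fitLine(e.astype(np.float32),cv2.DIST_HUBER,0,.01,.01).ravel()
            print('edge ang',np.arctan2(vy,vx)%np.pi,'offset mm',(vx*y-vy*x)/10,len(e))
    from scipy.ndimage import gaussian_filter
E
python3 dial.py
```

```text
[  325   276   188   128 13374] [ 2.61835651 -6.77453268]
edge ang 0.43381387 offset mm -3.7346482 117
[  288   376   222   134 14622] [-2.19028177  5.05104637]
edge ang 0.4347559 offset mm 2.0319896 131
```

View pics/r4.png

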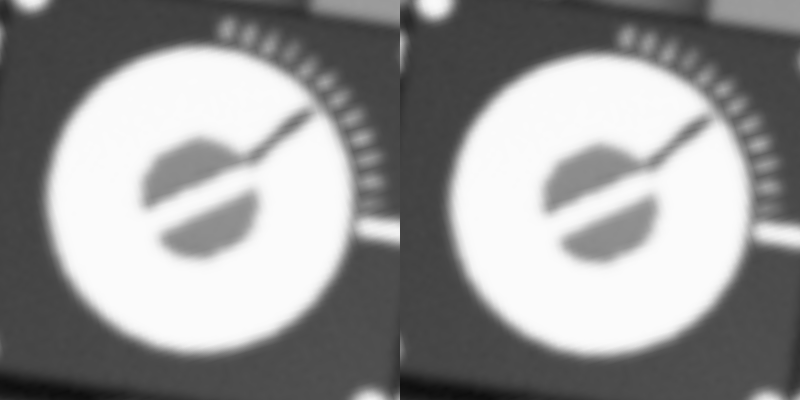

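The slot runs at 0.434 rad, offset about 0.85 mm from the dial fit, and measures 5.8 mm wide (given 5.5). The index line is at 0.678 and the mark at -0.165, so the dial reads about 0.84. The blade's width lies along the jaw direction at 0.276. I'll go above the slot at (0.5247, 0.183) with a yaw of +0.158.

Request:
{"api": "arm_command", "payload": {
  "increments": [
    {"gripper": 0.1,"yaw": 0.08,"slide": [-0.005,0.03,0]},
    {"gripper": 0.1,"yaw": 0.158,"slide": [-0.01,0.07,0]},
    {"gripper": 0.1,"yaw": 0.158,"slide": [-0.02,0.11,-0.01]},
    {"gripper": 0.1,"yaw": 0.158,"slide": [-0.0206,0.1207,-0.04]},
    {"gripper": 0.1,"yaw": 0.158,"slide": [-0.0206,0.1207,-0.07]},
    {"gripper": 0.1,"yaw": 0.158,"slide": [-0.0206,0.1207,-0.09]},
    {"gripper": 0.1,"yaw": 0.158,"slide": [-0.0206,0.1207,-0.092]},
    {"gripper": 0.1,"yaw": 0.158,"slide": [-0.0206,0.1207,-0.092]}
  ]
}}

```text
time_s: 7.35
ee_pos: [0.5251, 0.1835, 0.1723]
eef_rot: [3.141, 0.0, 2.005]
force: [0.1, 0.1, -0.8]
grip_width: 0.0236
```

Run:
```python
from h import *
c=cam('wrist','w5');s=cam('scene','s5');o=readout.get_obs();print(o['ee_pos'],o['eef_rot'],o['force'],o['time_s'])
A=cv2.resize(s['color'][130:210,310:410,::-1],(500,400),interpolation=cv2.INTER_CUBIC)
B=cv2.resize(c['color'][140:260,260:350,::-1],(300,400),interpolation=cv2.INTER_CUBIC)
cv2.imwrite('pics/c5.png',np.hstack([A,B]))
```

```text
[0.52514459 0.18364121 0.17252868] [3.13997994e+00 2.60622629e-04 2.00460261e+00] [ 0.67381042 -0.15195332 -1.02643818] 7.45
```

View pics/c5.png

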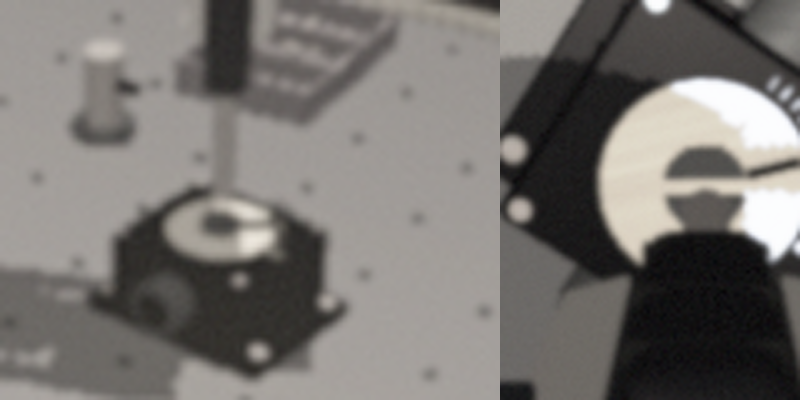

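The tip hangs over the head, with the slot level in the wrist view and so parallel to the jaws and blade. Next: feel down slowly.

Request:
{"api": "arm_command", "payload": {
  "increments": [
    {"gripper": 0.1,"yaw": 0,"slide": [-0.0004,-0.0005,-0.005]},
    {"gripper": 0.1,"yaw": 0,"slide": [-0.0004,-0.0005,-0.01]},
    {"gripper": 0.1,"yaw": 0,"slide": [-0.0004,-0.0005,-0.0115]},
    {"gripper": 0.1,"yaw": 0,"slide": [-0.0004,-0.0005,-0.0125]},
    {"gripper": 0.1,"yaw": 0,"slide": [-0.0004,-0.0005,-0.013]},
    {"gripper": 0.1,"yaw": 0,"slide": [-0.0004,-0.0005,-0.013]}
  ]
}}

```text
time_s: 8.2
ee_pos: [0.5243, 0.1832, 0.1585]
eef_rot: [3.141, 0.0, 2.005]
force: [1.0, 0.4, -2.3]
grip_width: 0.0239
```

Request:
{"api": "arm_command", "payload": {
  "increments": [
    {"gripper": 0.1,"yaw": 0,"slide": [0,0,-0.0005]},
    {"gripper": 0.1,"yaw": 0,"slide": [0,0,-0.001]},
    {"gripper": 0.1,"yaw": 0,"slide": [0,0,-0.0015]},
    {"gripper": 0.1,"yaw": 0,"slide": [0,0,-0.0015]}
  ]
}}

```text
time_s: 8.7
ee_pos: [0.5243, 0.1832, 0.1569]
eef_rot: [-3.141, -0.0, 2.005]
force: [-0.1, 0.2, -1.3]
grip_width: 0.0241
```

Request:
{"api": "arm_command", "payload": {
  "increments": [
    {"gripper": 0.1,"yaw": 0,"slide": [0,0,-0.0005]},
    {"gripper": 0.1,"yaw": 0,"slide": [0,0,-0.001]},
    {"gripper": 0.1,"yaw": 0,"slide": [0,0,-0.001]},
    {"gripper": 0.1,"yaw": 0,"slide": [0,0,-0.001]}
  ]
}}

```text
time_s: 9.2
ee_pos: [0.5243, 0.1831, 0.1559]
eef_rot: [-3.142, 0.0, 2.005]
force: [-0.6, -0.3, -0.9]
grip_width: 0.0242
```

Request:
{"api": "arm_command", "payload": {
  "increments": [
    {"gripper": 0.1,"yaw": 0,"slide": [0,0,-0.0004]},
    {"gripper": 0.1,"yaw": 0,"slide": [0,0,-0.0004]},
    {"gripper": 0.1,"yaw": 0,"slide": [0,0,-0.0004]}
  ]
}}

```text
time_s: 9.57
ee_pos: [0.5243, 0.1831, 0.1556]
eef_rot: [3.142, 0.0, 2.005]
force: [-0.0, 0.6, -1.1]
grip_width: 0.0238
```

The blade is about 4.5 mm in and not pressing on anything. Next: turn clockwise.

Request:
{"api": "arm_command", "payload": {
  "increments": [
    {"gripper": 0.1,"yaw": -0.08,"slide": [0,0,0]},
    {"gripper": 0.1,"yaw": -0.16,"slide": [0,0,0]},
    {"gripper": 0.1,"yaw": -0.24,"slide": [0,0,0]},
    {"gripper": 0.1,"yaw": -0.32,"slide": [0,0,0]},
    {"gripper": 0.1,"yaw": -0.4,"slide": [0,0,0]},
    {"gripper": 0.1,"yaw": -0.48,"slide": [0,0,0]},
    {"gripper": 0.1,"yaw": -0.48,"slide": [0,0,0]}
  ]
}}

```text
time_s: 10.45
ee_pos: [0.5244, 0.1835, 0.1556]
eef_rot: [3.141, -0.001, 1.525]
force: [1.0, 3.1, -1.5]
grip_width: 0.024
```

```bash
cat > idx.py <<'E'
from h import *
import sys
def run(name='wrist',save=None,C=(.5247,.1830)):
    c=cam(name,save);g=cv2.cvtColor(c['color'],cv2.COLOR_RGB2GRAY).astype(np.float32)
    a=np.arange(-1.6,1.6,.01)
    v=[cv2.remap(g,proj(c,np.c_[C[0]+r*np.cos(a),C[1]+r*np.sin(a),np.full(len(a),.054)]).astype(np.float32)[:,None],None,1).ravel() for r in np.arange(.015,.0275,.001)]
    v=np.array(v); rel=v-cv2.blur(v,(51,1)); p=rel.mean(0); i=p.argsort()[0]
    w=np.array([cv2.remap(g,proj(c,np.c_[C[0]+r*np.cos(a),C[1]+r*np.sin(a),np.full(len(a),.054)]).astype(np.float32)[:,None],None,1).ravel() for r in np.arange(.0345,.04,.001)]).mean(0)
    w[np.abs(a+.165)>.25]=0; mk=(a[w>w.max()*.7]).mean()
    print(name,'index',a[i].round(3),'contrast',p[i].round(1),'2nd',[(a[j].round(2),p[j].round(1)) for j in p.argsort()[:40] if abs(a[j]-a[i])>.15][:3],'mark',mk.round(3))
o=readout.get_obs();print(o['ee_pos'],o['eef_rot'],o['force'],o['moment'],o['time_s'])
run('wrist',sys.argv[1]+'w');run('top',sys.argv[1]+'t');run('scene',sys.argv[1]+'s')
E
python3 idx.py i1
```

```text
[0.52438551 0.18354177 0.15561648] [ 3.14124449e+00 -8.39866031e-04  1.52535727e+00] [ 0.96013049  3.11340357 -1.45846633] [ 0.97297771 -0.26864932  0.12743502] 10.45
wrist index 0.53 contrast -106.7 2nd [(np.float64(-0.99), np.float32(-24.4)), (np.float64(-0.98), np.float32(-24.2)), (np.float64(-1.0), np.float32(-24.1))] mark -0.13
top index 0.15 contrast -24.7 2nd [(np.float64(0.3), np.float32(-6.4)), (np.float64(0.31), np.float32(-5.5)), (np.float64(0.74), np.float32(-5.3))] mark -0.16
scene index 1.59 contrast -17.5 2nd [(np.float64(0.61), np.float32(-3.4)), (np.float64(0.62), np.float32(-3.3)), (np.float64(0.6), np.float32(-3.3))] mark -0.095
```

Request:
{"api": "arm_command", "payload": {
  "increments": [
    {"gripper": 0.1,"yaw": -0.06,"slide": [0,0,0]},
    {"gripper": 0.1,"yaw": -0.12,"slide": [0,0,0]},
    {"gripper": 0.1,"yaw": -0.18,"slide": [0,0,0]},
    {"gripper": 0.1,"yaw": -0.24,"slide": [0,0,0]},
    {"gripper": 0.1,"yaw": -0.3,"slide": [0,0,0]},
    {"gripper": 0.1,"yaw": -0.3,"slide": [0,0,0]}
  ]
}}

```text
time_s: 11.35
ee_pos: [0.5245, 0.1834, 0.1556]
eef_rot: [3.141, -0.001, 1.226]
force: [2.0, 3.8, -2.2]
grip_width: 0.024
```

```bash
python3 idx.py i2
python3 - <<'E'
from h import *
c=load('i2w');s=load('i2s')
u=proj(c,[(.5247,.183,.054)])[0].astype(int);print(u)
x0=min(max(u[0]-60,0),520);y0=max(u[1]-70,0)
A=cv2.resize(c['color'][y0:y0+120,x0:x0+120,::-1],(400,400),interpolation=cv2.INTER_CUBIC)
B=cv2.resize(s['color'][140:210,315:395,::-1],(400,400),interpolation=cv2.INTER_CUBIC)
cv2.imwrite('pics/c6.png',np.hstack([A,B]))
E
```

```text
[0.52446055 0.18336308 0.15564303] [ 3.14121035e+00 -6.35887662e-04  1.22615143e+00] [ 2.02561774  3.79805722 -2.24514318] [ 1.16578067 -0.55306999  0.02802901] 11.35
wrist index 0.23 contrast -104.2 2nd [(np.float64(-1.3), np.float32(-25.6)), (np.float64(-1.29), np.float32(-25.6)), (np.float64(-1.28), np.float32(-25.4))] mark -0.135
top index 0.15 contrast -26.5 2nd [(np.float64(0.3), np.float32(-6.8)), (np.float64(0.31), np.float32(-5.7)), (np.float64(0.71), np.float32(-4.8))] mark -0.155
scene index 1.59 contrast -19.0 2nd [(np.float64(0.34), np.float32(-3.3)), (np.float64(0.33), np.float32(-3.3)), (np.float64(0.35), np.float32(-3.2))] mark -0.085
[322 199]
```

View pics/c6.png

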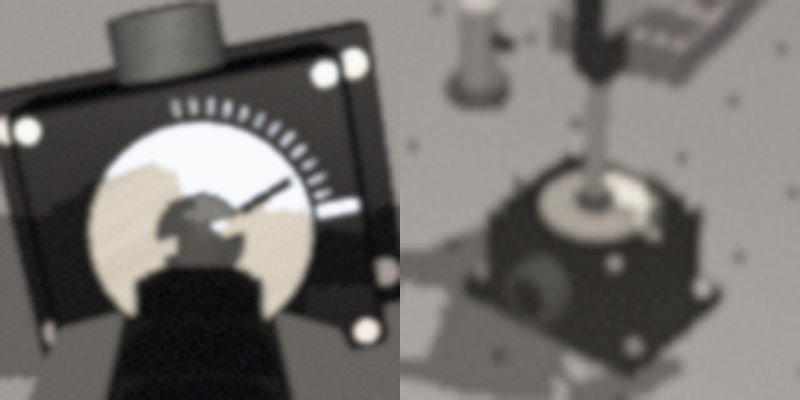

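The picture shows the blade in the slot, and the dial followed the last 0.30 rad exactly. The index line now points at crop (290,182) and the mark is at (340,208), so about 0.37 rad is left.

Request:
{"api": "arm_command", "payload": {
  "increments": [
    {"gripper": 0.1,"yaw": -0.06,"slide": [0,0,0]},
    {"gripper": 0.1,"yaw": -0.12,"slide": [0,0,0]},
    {"gripper": 0.1,"yaw": -0.18,"slide": [0,0,0]},
    {"gripper": 0.1,"yaw": -0.24,"slide": [0,0,0]},
    {"gripper": 0.1,"yaw": -0.3,"slide": [0,0,0]},
    {"gripper": 0.1,"yaw": -0.36,"slide": [0,0,0]},
    {"gripper": 0.1,"yaw": -0.36,"slide": [0,0,0]}
  ]
}}

```text
time_s: 12.38
ee_pos: [0.5245, 0.1832, 0.1556]
eef_rot: [3.141, -0.0, 0.866]
force: [2.9, 3.9, -2.3]
grip_width: 0.0239
```

```bash
python3 idx.py i3
python3 - <<'E'
from h import *
# independent check: fit the dial centre and get directions of index and mark
c=load('i3w');g=cv2.cvtColor(c['color'],cv2.COLOR_RGB2GRAY)
n=450;C=(.5247,.183)
X,Y=np.meshgrid(np.arange(-n,n)*1e-4+C[0],np.arange(-n,n)*1e-4+C[1])
P=proj(c,np.c_[X.ravel(),Y.ravel(),np.full(X.size,.054)]).astype(np.float32).reshape(2*n,2*n,2)
H=cv2.remap(g,P,None,1);cv2.imwrite('pics/r6.png',cv2.flip(H,0)[::2,::2])
# mark: bright blob r 32..40mm near -.15 ; index: dark pixels r 15..28
xx,yy=np.meshgrid(np.arange(-n,n),np.arange(-n,n));rr=np.hypot(xx,yy);aa=np.arctan2(yy,xx)
m=(H>150)&(rr>325)&(rr<420)&(abs(aa+.15)<.12);print('mark ctr mm',xx[m].mean()/10,yy[m].mean()/10,m.sum())
m=(H<110)&(rr>150)&(rr<275)&(abs(aa+.15)<.3);p=np.c_[xx[m],yy[m]].astype(np.float32);l=cv2.fitLine(p,2,0,.01,.01).ravel();print('index ctr',p.mean(0)/10,'dir',np.arctan2(l[1]*np.sign(l[0]),abs(l[0])),len(p))
for q in ((0,0),(-.4,.6),(0.4,0)):
    print(q,np.arctan2(yy[m].mean()/10-q[1],xx[m].mean()/10-q[0]))
E
```

```text
[0.52446722 0.18317106 0.15564875] [ 3.14127413e+00 -4.25499048e-04  8.66078551e-01] [ 2.9023109   3.91915516 -2.28311682] [ 1.0996673  -0.77023658  0.09981563] 12.375
wrist index -0.13 contrast -105.6 2nd [(np.float64(-1.6), np.float32(-72.3)), (np.float64(-1.59), np.float32(-67.7)), (np.float64(-1.58), np.float32(-63.1))] mark -0.135
top index -0.09 contrast -30.0 2nd [(np.float64(0.17), np.float32(-10.9)), (np.float64(0.18), np.float32(-10.7)), (np.float64(0.16), np.float32(-10.6))] mark -0.18
scene index 1.59 contrast -15.6 2nd [(np.float64(0.02), np.float32(-3.4)), (np.float64(0.01), np.float32(-3.4)), (np.float64(-0.01), np.float32(-3.3))] mark -0.085
mark ctr mm 36.85035294117647 -4.975398692810457 3825
index ctr [20.4272    -2.6025999] dir -0.1641113 1000
(0, 0) -0.12672578594786924
(-0.4, 0.6) -0.15257500277413366
(0.4, 0) -0.1292290440543859
```

View pics/r6.png

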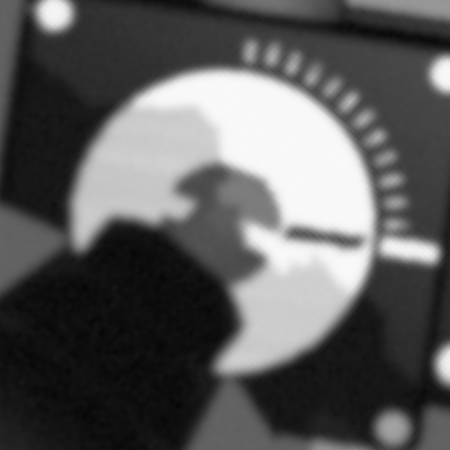

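The rectified view shows the index line in line with the white mark. The direction from the line to the mark is -0.144 and the line itself runs at -0.164, so the dial is within about 0.02. I'll hold, back off inside the slot's play, then lift out.

Request:
{"api": "arm_command", "payload": {
  "increments": [
    {"gripper": 0.1,"yaw": 0,"slide": [0,0,0]},
    {"gripper": 0.1,"yaw": 0,"slide": [0,0,0]},
    {"gripper": 0.1,"yaw": 0.06,"slide": [0,0,0]},
    {"gripper": 0.1,"yaw": 0.12,"slide": [0,0,0]},
    {"gripper": 0.1,"yaw": 0.18,"slide": [0,0,0]},
    {"gripper": 0.1,"yaw": 0.18,"slide": [0,0,0]}
  ]
}}

```text
time_s: 13.28
ee_pos: [0.5241, 0.1829, 0.1555]
eef_rot: [-3.141, 0.001, 1.045]
force: [0.7, 2.5, -0.9]
grip_width: 0.0241
```

Request:
{"api": "arm_command", "payload": {
  "increments": [
    {"gripper": 0.1,"yaw": 0,"slide": [0,0,0.004]},
    {"gripper": 0.1,"yaw": 0,"slide": [0,0,0.01]},
    {"gripper": 0.1,"yaw": 0,"slide": [0,0,0.03]},
    {"gripper": 0.1,"yaw": 0,"slide": [0,0,0.07]},
    {"gripper": 0.1,"yaw": 0,"slide": [0,0,0.11]},
    {"gripper": 0.1,"yaw": 0.1,"slide": [0,-0.03,0.11]},
    {"gripper": 0.1,"yaw": 0.25,"slide": [0.005,-0.07,0.11]},
    {"gripper": 0.1,"yaw": 0.4,"slide": [0.01,-0.11,0.11]}
  ]
}}

```text
time_s: 14.28
ee_pos: [0.5341, 0.0718, 0.266]
eef_rot: [3.142, 0.001, 1.45]
force: [0.9, 0.5, -2.3]
grip_width: 0.0237
```

```bash
python3 - <<'E'
from h import *
import idx
E
sed -i 's/^run(.wrist.*$//' idx.py; python3 - x <<'E'
from idx import *
run('top','f1t');run('wrist','f1w',(.5245,.1832))
t=load('f1t')
E
```

```text
[0.53408569 0.07181836 0.26603004] [3.14156645e+00 5.56306172e-04 1.44956301e+00] [ 0.88065344  0.48156738 -2.26120442] [-0.04467651 -0.09341107  0.04913132] 14.275
[0.53408569 0.07181836 0.26603004] [3.14156645e+00 5.56306172e-04 1.44956301e+00] [ 0.88065344  0.48156738 -2.26120442] [-0.04467651 -0.09341107  0.04913132] 14.275
top index -0.11 contrast -45.0 2nd [(np.float64(1.27), np.float32(-14.3)), (np.float64(1.28), np.float32(-14.2)), (np.float64(1.26), np.float32(-14.2))] mark -0.155
wrist index -0.1 contrast -81.8 2nd [(np.float64(1.55), np.float32(-0.2)), (np.float64(1.54), np.float32(-0.2)), (np.float64(1.52), np.float32(-0.2))] mark -0.14Traceback (most recent call last):
  File "<stdin>", line 2, in <module>
  File "idx.py", line 12, in <module>
    run('wrist',sys.argv[1]+'w');run('top',sys.argv[1]+'t');run('scene',sys.argv[1]+'s')
                ~~~~~~~~^^^
IndexError: list index out of range
```

Run:
```python
from h import *
c=load('f1w');g=cv2.cvtColor(c['color'],cv2.COLOR_RGB2GRAY)
n=450;C=(.5245,.1832)
X,Y=np.meshgrid(np.arange(-n,n)*1e-4+C[0],np.arange(-n,n)*1e-4+C[1])
P=proj(c,np.c_[X.ravel(),Y.ravel(),np.full(X.size,.054)]).astype(np.float32).reshape(2*n,2*n,2)
H=cv2.remap(g,P,None,1)
k=max(cv2.findContours((H>190).astype(np.uint8),0,1)[0],key=lambda k:cv2.contourArea(k));e=cv2.fitEllipse(cv2.convexHull(k));print('dial',e)
xx,yy=np.meshgrid(np.arange(-n,n),np.arange(-n,n));cx,cy=e[0][0]-n,e[0][1]-n
xx=xx-cx;yy=yy-cy;rr=np.hypot(xx,yy);aa=np.arctan2(yy,xx)
m=(H>150)&(rr>325)&(rr<420)&(abs(aa+.15)<.12);i=(H<150)&(rr>150)&(rr<275)&(abs(aa+.15)<.3)
print('mark',aa[m].mean(),m.sum(),'index',aa[i].mean(),i.sum())
l=cv2.fitLine(np.c_[xx[i],yy[i]].astype(np.float32),2,0,.01,.01).ravel();print('dir',np.arctan2(l[1],l[0]))
d=[xx[m].mean()-xx[i].mean(),yy[m].mean()-yy[i].mean()];print('i->m',np.arctan2(d[1],d[0]))
```

```text
dial ((451.17681884765625, 457.4854431152344), (601.4550170898438, 602.4815673828125), 104.15364837646484)
mark -0.16064157554253228 4259 index -0.14574461607338027 1464
dir -0.1604898
i->m -0.1802993598863166
```

The dial reads about +0.015 rad from a full fit, so it is well aligned. Next: return above the hole.

Request:
{"api": "arm_command", "payload": {
  "increments": [
    {"gripper": 0.1,"yaw": 0.1,"slide": [0.002,-0.04,0]},
    {"gripper": 0.1,"yaw": 0.2,"slide": [0.004,-0.08,0]},
    {"gripper": 0.1,"yaw": 0.3,"slide": [0.006,-0.12,0]},
    {"gripper": 0.1,"yaw": 0.397,"slide": [0.008,-0.17,0]},
    {"gripper": 0.1,"yaw": 0.397,"slide": [0.01,-0.22,0]},
    {"gripper": 0.1,"yaw": 0.397,"slide": [0.0115,-0.26,0]},
    {"gripper": 0.1,"yaw": 0.397,"slide": [0.0115,-0.269,0]},
    {"gripper": 0.1,"yaw": 0.397,"slide": [0.0115,-0.269,0]}
  ]
}}

```text
time_s: 15.38
ee_pos: [0.5457, -0.1956, 0.2655]
eef_rot: [-3.141, -0.0, 1.841]
force: [-0.5, -0.1, -2.1]
grip_width: 0.0236
```

Run:
```python
from h import *
o=readout.get_obs();print(o['ee_pos'],o['eef_rot'],o['force'],o['time_s'])
c=cam('wrist','w7');cam('scene','s7');g=cv2.cvtColor(c['color'],cv2.COLOR_RGB2GRAY)
print('tip pred',proj(c,o['ee_pos']+[0,0,-.0992]), 'hole',proj(c,[.5456,-.1971,.075]))
for r in range(188,216,4): print(r,g[r,300:345])
```

```text
[ 0.54574321 -0.19555092  0.26554629] [-3.14127841e+00 -2.97026566e-04  1.84051344e+00] [-0.54145283 -0.1124822  -2.11914248] 15.375
tip pred [[321.94527646 200.03802972]] hole [[321.3465591  182.97290877]]
188 [211 209 208 206 205 204 206 207 210 209 210 210 209 208 203 196 180 161
 146 134 126 123 121 122 130 141 156 174 189 199 205 204 205 205 206 205
 205 209 208 208 208 205 204 202 201]
192 [209 204 204 205 206 209 206 208 210 211 210 207 205 203 204 205 204 202
 202 204 206 209 210 209 207 207 206 206 204 205 206 205 205 205 208 211
 220 224 232 237 242 241 234 224 209]
196 [203 205 205 207 207 209 207 211 207 205 206 203 204 203 201 198 193 181
 161 144 135 131 132 139 155 176 191 201 203 204 205 205 208 208 208 210
 214 227 242 249 251 250 245 223 164]
200 [204 207 207 208 210 210 207 204 204 203 205 204 202 195 173 131  95  87
  84  86  87  86  86  87  85  86  85 105 147 187 204 207 208 208 208 204
 204 208 227 241 240 212 154 115 103]
204 [206 208 210 209 207 206 206 204 205 205 203 203 201 193 166 121  90  85
  87  87  84  86  87  84  86  85  86  98 143 185 204 208 207 205 207 222
 239 245 235 193 137 108 104 101 102]
208 [208 207 206 204 204 204 200 195 185 179 169 151 142 133 109  78  63  59
  62  59  57  62  58  59  60  58  60  66  89 117 140 155 179 209 234 240
 227 178 127 104 103 103 102 103 103]
212 [203 195 176 149 117  86  53  31  23  20  20  16  19  20  18  17  19  17
  19  21  18  13  18  18  19  23  17  13  17  16  20  18  17  24  23  27
  30  36  48  65  80  92 100 102 101]
```

The blade is at column 321.3 against a predicted 321.9, and the hole also sits at about 321.5, so the driver hasn't shifted in the grip. I'll correct y by -1.5 mm and descend.

Request:
{"api": "arm_command", "payload": {
  "increments": [
    {"gripper": 0.1,"yaw": 0,"slide": [0,-0.0015,-0.03]},
    {"gripper": 0.1,"yaw": 0,"slide": [0,-0.0015,-0.06]},
    {"gripper": 0.1,"yaw": 0,"slide": [0,-0.0015,-0.082]},
    {"gripper": 0.1,"yaw": 0,"slide": [0,-0.0015,-0.086]},
    {"gripper": 0.1,"yaw": 0,"slide": [0,-0.0015,-0.09]},
    {"gripper": 0.1,"yaw": 0,"slide": [0,-0.0015,-0.094]},
    {"gripper": 0.1,"yaw": 0,"slide": [0,-0.0015,-0.098]},
    {"gripper": 0.1,"yaw": 0,"slide": [0,-0.0015,-0.098]}
  ]
}}

```text
time_s: 16.48
ee_pos: [0.5457, -0.1973, 0.1674]
eef_rot: [-3.141, -0.0, 1.842]
force: [-0.2, 0.2, -1.6]
grip_width: 0.0241
```

Inside the mouth with no contact. Lowering the rest of the way (home is a TCP z of 0.1042).

Request:
{"api": "arm_command", "payload": {
  "increments": [
    {"gripper": 0.1,"yaw": 0,"slide": [0,0,-0.012]},
    {"gripper": 0.1,"yaw": 0,"slide": [0,0,-0.024]},
    {"gripper": 0.1,"yaw": 0,"slide": [0,0,-0.036]},
    {"gripper": 0.1,"yaw": 0,"slide": [0,0,-0.048]},
    {"gripper": 0.1,"yaw": 0,"slide": [0,0,-0.057]},
    {"gripper": 0.1,"yaw": 0,"slide": [0,0,-0.061]},
    {"gripper": 0.1,"yaw": 0,"slide": [0,0,-0.0625]},
    {"gripper": 0.1,"yaw": 0,"slide": [0,0,-0.0625]}
  ]
}}

```text
time_s: 17.48
ee_pos: [0.5459, -0.1974, 0.1053]
eef_rot: [3.141, 0.0, 1.842]
force: [0.1, -0.2, -0.8]
grip_width: 0.0244
```

Request:
{"api": "arm_command", "payload": {
  "increments": [
    {"gripper": 0.1,"yaw": 0,"slide": [0,0,-0.001]},
    {"gripper": 0.1,"yaw": 0,"slide": [0,0,-0.001]},
    {"gripper": 0.6,"yaw": 0,"slide": [0,0,-0.001]},
    {"gripper": 0.6,"yaw": 0,"slide": [0,0,-0.001]},
    {"gripper": 0.6,"yaw": 0,"slide": [0,0,-0.001]},
    {"gripper": 0.6,"yaw": 0,"slide": [0,0,-0.001]}
  ]
}}

```text
time_s: 18.23
ee_pos: [0.5458, -0.1974, 0.1041]
eef_rot: [3.142, 0.0, 1.842]
force: [-0.0, -0.6, -0.2]
grip_width: 0.0561
```

Request:
{"api": "arm_command", "payload": {
  "increments": [
    {"gripper": 0.6,"yaw": 0,"slide": [0,0,0.03]},
    {"gripper": 0.6,"yaw": 0,"slide": [0,0,0.07]},
    {"gripper": 0.6,"yaw": 0,"slide": [0,0,0.12]},
    {"gripper": 0.6,"yaw": 0,"slide": [0,0,0.17]},
    {"gripper": 0.6,"yaw": 0,"slide": [0,-0.05,0.2]},
    {"gripper": 0.6,"yaw": 0,"slide": [-0.02,-0.09,0.2]},
    {"gripper": 0.6,"yaw": 0,"slide": [-0.02,-0.09,0.2]},
    {"gripper": 0.6,"yaw": 0,"slide": [-0.02,-0.09,0.2]}
  ]
}}

```text
time_s: 19.23
ee_pos: [0.5259, -0.2869, 0.3039]
eef_rot: [-3.141, -0.0, 1.842]
force: [0.4, 1.1, 0.7]
grip_width: 0.0563
```

Run:
```python
from h import *
o=readout.get_obs();print(o['ee_pos'],o['force'],o['grip_width'],o['time_s'])
c=cam('wrist','w8');s=cam('scene','s8')
# wrist: dark square of handle top near predicted spot, back to a position at z=.155
g=c['color'].max(2);u=proj(c,[.5456,-.1971,.155])[0];print('pred',u)
x,y=u.astype(int);m=np.zeros_like(g);m[y-30:y+30,x-30:x+30]=(g[y-30:y+30,x-30:x+30]<75)
n,l,st,ce=cv2.connectedComponentsWithStats(m)
for i in range(1,n):
    if st[i,4]>60: print(st[i],ce[i],plane(c,[ce[i]],.155))
# scene: handle before grasp (s1, s2) and now
for nme in ('s2','s8'):
    q=load(nme)['color'];k=q[205:275,268:302].max(2)<70;yy,xx=np.nonzero(k[:,:]);print(nme,k.sum(),xx.mean()+268,yy.mean()+205)
a=cv2.cvtColor(load('s2')['color'],7).astype(int);b=cv2.cvtColor(s['color'],7).astype(int)
print('diff around handle',np.abs(a-b)[205:262,268:330].mean(),np.percentile(np.abs(a-b)[205:262,268:330],95))
```

```text
[ 0.5259088  -0.2868859   0.30385602] [0.43250183 1.14620836 0.68782751] 0.05634357096539369 19.225
pred [365.4136128  108.29691765]
[335  78  60   6 280] [365.64285714  79.875     ] [[ 0.53790145 -0.17172558  0.155     ]]
[348  98  27  23 362] [360.39779006 110.25414365] [[ 0.54137676 -0.20020839  0.155     ]]
s2 682 285.1070381231672 229.82111436950146
s8 650 284.8353846153846 229.9476923076923
diff around handle 7.5212224108658745 60.34999999999991
```

The handle's blob in the scene view is within 0.3 px of where it was before the grasp, so the driver is home. The robot is clear of everything, so I'm handing in.

```bash
python3 -c "
from station import job
print(job.hand_in())"
```

```text
the job is handed in; nothing more can be done
None
```

I turned the adjuster until the dial's index line met the white mark, put the screwdriver back in its hole, let go and handed the job in. The run took about 19 s of the 72 s allowed; the hand-in reports no verdict.

- **Seating:** The blade went about 4.5 mm into the slot, judged from the arm's height. I met no contact on the way down and did not press on to feel the slot's floor. While turning, the wrist read about 5 N at most.
- **Dial:** It started at about 0.84 rad. After I lifted the driver out, a fit to the whole dial gave about +0.015 rad, and the line's own direction gave -0.02. Rougher estimates from a fixed dial centre (wrist and top cameras) gave +0.04, still inside the 0.1 limit.
- **Screwdriver:** On release the gripper was at its grasp height. The handle's image in the scene camera is within 0.3 px of where it was before the grasp.
- **Checks that disagreed:** The last wrist-camera estimate of the handle was about 5 mm off in plan. I put that down to the mask including the handle's side faces. Brightness around the handle also differed from before the grasp in places, probably from the gripper's shadow. I looked into neither further.
- **Not checked:** I did not re-measure the loose optics at the end; the arm and driver stayed well above the table.
- **Look-alike drivers:** Both spare screwdrivers toppled early on. The large one fell onto the end of the holder block, so I gripped with the jaws turned 90° to stay clear of it.

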